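Empty the bar gauge and zero it

TASK

Empty and re-zero the bar gauge: pull its sprung plunger knob straight out to the stop and hold it there for about a second so that the round test bar rolls down into the catch tray, then guide the knob gently back fully home without letting it snap shut. Then take the slim stylus (not the ball-topped burnisher) out of its stand, press the zero button at the bottom of its narrow recess fully down with the stylus tip for a moment, and put the stylus back upright in its own stand, collar seated on the wood. Leave the burnisher and the other things on the table where they are.

Things in the scene. Friction and masses are not known exactly. Their poses are not given: they have to be found in the camera images.
- gauge: Fixed grey bench gauge, front to its own -x; origin on the table. Foot x -142..52, y +-50 mm. Its head leans 30 deg (0.52 rad) forward: outward normal n = (-0.497, 0, 0.868), uphill u = (0.868, 0, 0.497), v = y. From the point (0,0,62 mm): head plate u -24..50, v -41..75, n 58..83 mm; plunger axis u 0 v 0; button recess axis u 0 v 50. Highest fixed point 160 mm.
- plunger (a joint): Sprung plunger of the gauge, slide in m: 0 = home, 0.030 = out at the stop, along n. Pulls back with 3 N at home to 7.5 N at the stop; its flat steel foot is the gate that holds the test bar.
- plunger_knob (a point): Middle of the plunger's black ribbed round knob (moves with it); z axis = pull direction n, y = gauge y. Knob 29 mm across, 24 mm tall (10 mm below to 14 mm above this point along n). Its underside is 16 mm off the head's face at home; stem 12 mm, with a 22 mm bush 5 mm high round its foot.
- zero_button (a joint): Zero button of the gauge, slide in m: 0 = up, 0.005 = fully down, along -n. Takes 1.5 N to start and 4 N fully down.
- zero_button_top (a point): Centre of the top face of the 10 mm steel zero button (moves with it); z axis = n. It lies 20 mm below the head's top face in a 13 mm wide hole with a 3 mm chamfer, so a tool must enter along n.
- tray_floor (a point): Centre of the floor of the gauge's open aluminium catch tray, in front of the slope; axes as the gauge. Floor inside about 74 mm (x) by 76 mm (y), walls 42 mm above the table.
- test_bar: Round terracotta test bar, 20 mm across and 50 mm long, 60 g; origin at its middle, its axis is its own y. It starts on the slope under the head, behind the plunger's foot.
- stylus: Slim stylus that stands upright in its stand: brass collar 24 mm across, 6 mm thick; above it a plain round light-wood handle 14 mm across, 62 mm long, flat top; below it a steel shank 10 mm across, 22 mm long, then a 6 mm tip; origin at the underside of the collar, z up along the handle. 40 g.
- stylus_tip (a point): End of the stylus tip, 50 mm below the collar's underside.
- stylus_grip (a point): Place to grip the stylus handle, on its axis 34 mm above the collar's underside.
- stylus_stand: Wooden block 56x56x60 mm, fixed, with a 16 mm round hole, 56 mm deep, in the middle of its top; origin at the centre of its underside. The stylus stands in it, collar on the block's top (z = 60 mm).
- burnisher: Stout burnisher like the stylus but with a 33 mm wooden ball on top, 20 mm handle, 30 mm brass collar; origin at the collar's underside; its top is 77 mm above it. Not to be used.
- burnisher_stand: Wooden block 56x56x60 mm, fixed, that holds the burnisher; origin at the centre of its underside.
- tool_crock: Dark glazed tool crock full of clay tools, 108 mm across, rim 112 mm high, 194 mm tall with its tools, fixed, standing close behind the stylus stand (its axis about 102 mm from the stylus, so there is no room for a finger between an open gripper and it on that side). Origin at the centre of its underside.
- glaze_jar_a: White glaze jar with dark lid, 62 mm across, 77 mm tall; bystander; origin at its underside.
- glaze_jar_b: White glaze jar with red lid, 56 mm across, 70 mm tall; bystander; origin at its underside.
- pinch_pot: Brown clay pinch pot, 72 mm across, 64 mm tall; bystander; origin at its underside.
- stamp: White plaster stamp, 31 mm across, 53 mm tall; bystander; origin at its underside.
- cone_plug: Brown cone plug, 23 mm across, 28 mm tall; bystander; origin at its underside.
- rib_wood: Flat kidney-shaped wooden rib, 45x90x6 mm; bystander; origin at its underside.
Things that resemble listed ones, but are neither listed nor needed, are in the scene too. What is shaped like the stylus_stand but turquoise is not meant.

How it is judged:
By the outcome, as a careful person would: the job done as asked, in the order asked, and still so for the second after the job is handed in, with the robot touching nothing.
It also fails if it takes over 72 s, if anything falls off the work surface, if the arm or the gripper's body presses on something with over 40 N, if the wrist force passes 120 N, or if a joint passes its speed limit or range.

ROBOT

A 7-joint arm with a two-finger parallel gripper is mounted at the origin on a cart in front of the work surface, level with it; the furniture and walls round the work are solid. World frame = base frame: x ahead of the robot, y to its left, z up, the work surface at z = 0. Lengths are in m, angles in rad, forces in N, time in s.
With the tool pointing down it reaches from about 0.425 to 0.925 m from the base axis. Payload 6.8 kg.
Tool frame: the origin (TCP) lies at the very end of the fingers, on their centre line; the grasp point (between the pads) lies bot.hold_point_z behind it (bot.hold_point_z is the distance from the TCP to the grasp point, in m); x points along the fingers, z is the direction in which the jaws open and shut, and the axes are right-handed (so a half turn about x gives the same grasp; the last joint's range is limited). The gripper opens to 85 mm and grips with 20 to 120 N. Pads are 22 mm wide; open, the fingers measure 114 mm over their backs; the gripper's body (76 mm by 85 mm) begins 54 mm behind the grasp point. The pads swing forward as they close: fully open they stand 13 mm farther back than shut.
Start: joints at [-1.397, 0.477, 0.022, 1.555, -0.011, 1.109, -0.083], TCP at [0.188, 0.648, 0.231] pointing down, gripper open.
Joint ranges: [-2.96, 2.96], [-0.34, 2.1], [-1.41, 1.46], [0.24, 2.44], [-1.37, 4.51], [0.17, 1.92], [-2.96, 2.96]. Speed limits (rad/s): [2.39, 2.39, 3.14, 3.14, 3.14, 3.14, 3.14].

INTERFACE

Orientations are given as a unit quaternion [w, x, y, z].
In Python, from station import bot gives the robot as it stands.
- The arm moves only by the tool drive_tool, never from a script. Its arguments are lists of equal length, an entry for each row: "slide": the shift along the world's x, y, z in mm, a list of three; "turn": the turn, a rotation vector about the world's x, y, z in rad, a list of three; "gripper": the opening, from 0 (shut) to 1 (fully open). A call has 1 to 10 rows; each row is the pose to reach, as a shift and turn from the pose measured when the call began; what a row does not reach only later rows make up. A row lasts 1/10 s, in which the tool goes at most 50 mm and 8.59 degrees, less where a joint would pass 70% of its speed; a pose out of reach is approached as far as the arm can. A call with a gripper value outside its range is refused whole. The fingers move at their own pace and stop on an object; "squeeze" is the grip in N (left out, the last holds). Time passes only in rows, so rows that repeat a pose let the fingers close. It gives the time, the measured TCP pose, the force and the opening at its end, in the units of the state.
- bot.get_obs(): the state, without advancing time (a new reading comes with each control period).
- bot.read_camera(name): name is "scene" or "side" or "wrist"; returns a dict with "color" (400x640x3 uint8, red, green, blue), "fovy" (degrees; the focal length in pixels is half the picture's height over the tangent of half this angle, whatever the lens; pixels are square), "cx", "cy" (the principal point, pixels), "R" (3x3) and "t" (3): a world point X has camera coordinates R X + t. Camera axes: x right, y down, z forward; pixel columns grow to the right and rows downward; lengths in m; the calibration is good to about 2 mm. A picture is of the moment at which its call begins. There is no depth.
- bot.hand_in(): hands the job in, once; it reports no verdict.
The state is a dict: "t": time; "q": joint angles; "joint_vel": joint speeds; "joint_torque": joint torques, N m; "eef_pos": TCP position; "tool_rot": TCP orientation; "contact_force": force on the tool from outside, world axes, zero at the start; "torque": the same for the moment, N m; "gripper_width": opening from 0.0 (shut) to 1.0 (fully open).
Only numpy, scipy, OpenCV 4.12 (cv2) and the standard library are available. Lean on these libraries where they do the work, as an engineer would, in place of code of your own. Each camera call takes 0.05 s, during which the arm holds its last target.

## Working session

There is one attempt and no reset: what is moved stays moved. The work goes in short steps, Python scripts to look and compute and a tool call to move; the robot and the scene stay as the last step left them, time stands still between calls to the robot, and variables do not carry over. Pictures are saved under pics/ and viewed, and the job is handed in when it is done.

Besides the shell and the picture viewer there is one more tool, called by a JSON object that holds its "op" and its "data". drive_tool: Moves the arm, as the interface text tells. Its arguments: {"type":"object","properties":{"slide":{"type":"array"},"turn":{"type":"array"},"gripper":{"type":"array"},"squeeze":{"type":"number"}},"required":["slide","turn","gripper"]}

```bash
ls; mkdir -p pics; python3 - <<'E'
from station import bot
import cv2
print(bot.hold_point_z, bot.get_obs())
for n in ["scene","side","wrist"]:
    r=bot.read_camera(n); cv2.imwrite(f"pics/{n}0.png",r["color"][:,:,::-1])
    print(n,r["fovy"],r["cx"],r["cy"],r["R"],r["t"])
E
```

```text
pics
0.0187 {'t': 0.0, 'q': array([-1.3971096 ,  0.4777984 ,  0.02237638,  1.55649844, -0.01146313,
        1.10930297, -0.08312626]), 'joint_vel': array([-0.0011549 ,  0.00045504, -0.00065444,  0.0002949 ,  0.00035083,
        0.00029814,  0.00118133]), 'joint_torque': array([-5.78538165e-04, -5.96459949e+01,  1.60766255e+00, -2.81186736e+01,
        1.24937898e-02,  9.71287343e-03, -7.70415880e-06]), 'eef_pos': array([0.18757632, 0.64777123, 0.23030775]), 'tool_rot': array([ 0.56477567, -0.4252762 ,  0.56575148,  0.42437467]), 'contact_force': array([0.55586053, 0.16409736, 0.66983216]), 'torque': array([-0.0127001 , -0.01750127,  0.01433659]), 'gripper_width': 1.0000056688014285}
scene 55.720305541332394 321.4318256565873 201.81925969833557 [[ 0.87902886 -0.47623981  0.02244799]
 [-0.25318656 -0.50618395 -0.82442366]
 [ 0.40398618  0.71900866 -0.56552782]] [-0.43173961  0.27057641  0.87667323]
side 42.473956425301154 320.5582095739385 192.00071098223947 [[-0.75095647 -0.66021068  0.01364671]
 [-0.52385473  0.58302187 -0.62101668]
 [ 0.40204552 -0.47350539 -0.78367854]] [0.46154128 0.32881587 1.56792333]
wrist 62.6891900200622 320.25593934437427 197.11753117618747 [[ 0.27690153  0.96089629 -0.00196713]
 [ 0.92484371 -0.26595562  0.27190388]
 [ 0.26074826 -0.07710988 -0.96232241]] [-0.67357    -0.03617186  0.37794856]
```

View pics/scene0.png

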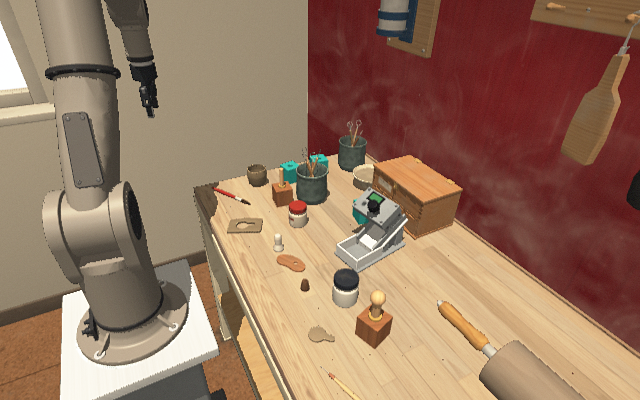

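View pics/side0.png

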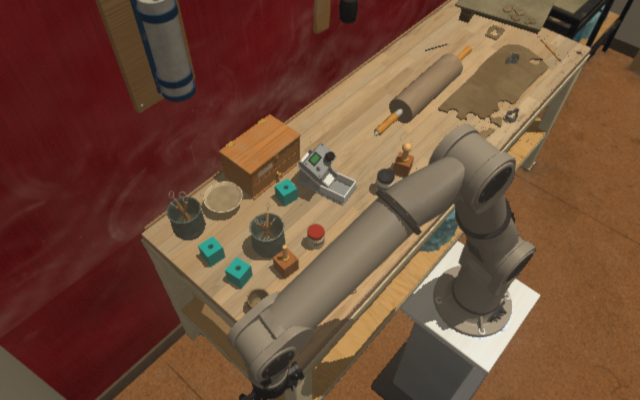

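View pics/wrist0.png

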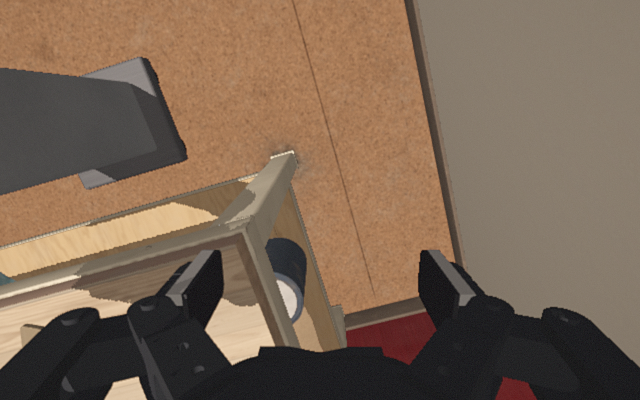

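The scene view shows the gauge around (375,230), with its black knob near (374,207). The stylus stand is near (283,190) beside the crock at (312,183), and the burnisher is at (375,320). In the side view the gauge is at (327,172) and the stylus stand at (286,262). I'll zoom in next.

```bash
cat > h.py <<'E'
import numpy as np, cv2
from station import bot
from scipy.spatial.transform import Rotation as Ro
def K(r):
    f=200/np.tan(np.radians(r["fovy"]/2)); return f,r["cx"],r["cy"]
def proj(r,X):
    f,cx,cy=K(r); c=np.asarray(r["R"])@np.asarray(X,float)+r["t"]; return np.array([cx+f*c[0]/c[2],cy+f*c[1]/c[2]])
def ray(r,uv):
    f,cx,cy=K(r); R=np.asarray(r["R"]); d=R.T@np.array([(uv[0]-cx)/f,(uv[1]-cy)/f,1.]); return -R.T@r["t"], d/np.linalg.norm(d)
def onz(r,uv,z):
    o,d=ray(r,uv); return o+d*(z-o[2])/d[2]
def tri(*p):
    A=np.zeros((3,3));b=np.zeros(3); L=[ray(r,u) for r,u in p]
    for o,d in L:
        P=np.eye(3)-np.outer(d,d);A+=P;b+=P@o
    X=np.linalg.solve(A,b); return X,[np.linalg.norm((np.eye(3)-np.outer(d,d))@(X-o)) for o,d in L]
def crop(r,x0,y0,x1,y1,s,name):
    im=r["color"][y0:y1,x0:x1,::-1]; cv2.imwrite(f"pics/{name}.png",cv2.resize(im,None,fx=s,fy=s,interpolation=cv2.INTER_CUBIC))
E
python3 - <<'E'
from h import *
s=bot.read_camera("scene"); d=bot.read_camera("side")
crop(s,260,140,420,280,5,"s1"); crop(d,240,130,400,280,4,"d1")
E
```

```text
(no output)
```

View pics/s1.png

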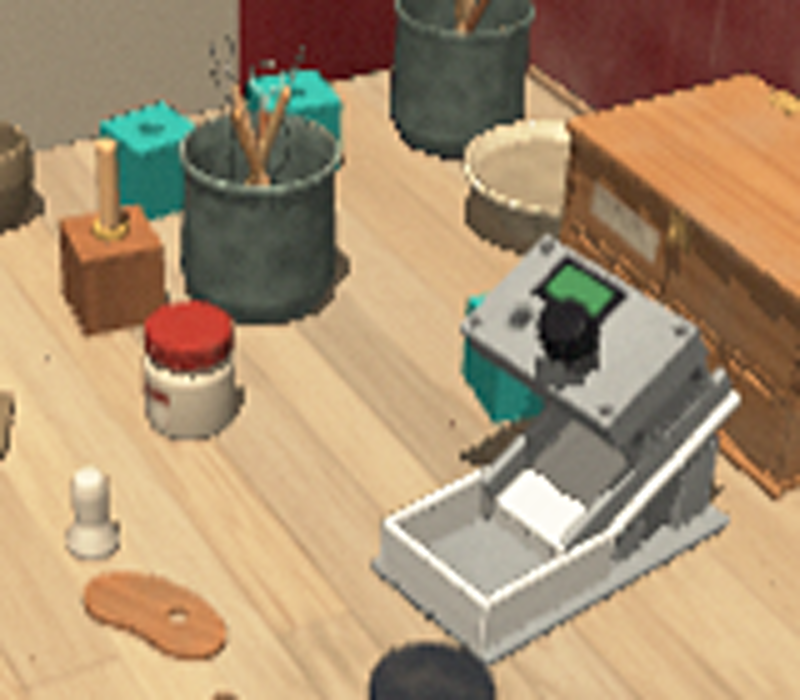

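View pics/d1.png

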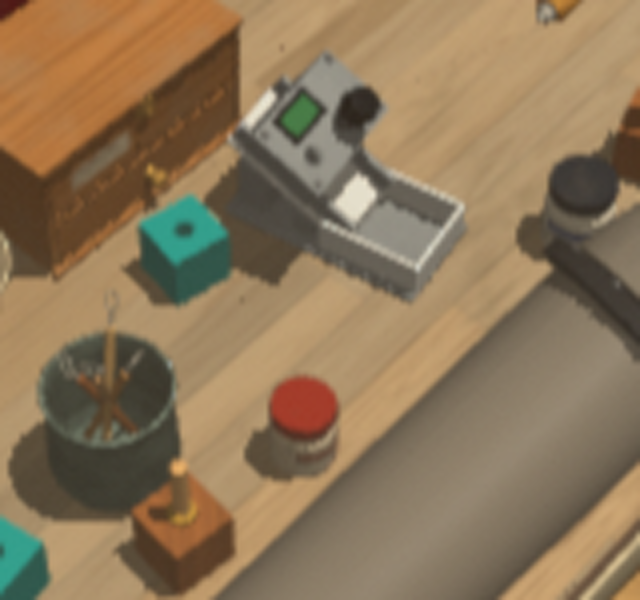

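```bash
cat > g.py <<'E'
from h import *
th=np.radians(29.8); n=np.array([-.497,0,.868]);u=np.array([.868,0,.497])
def G(a,b,c): return np.array([0,0,.062])+u*a/1e3+np.array([0,b/1e3,0])+n*c/1e3
def S(x,y): return (x/5+260-.4,y/5+140-.4)
def D(x,y): return (x/4+240-.4,y/4+130-.4)
def fit(P,Q): # 2D rigid P(local)->Q
    P=np.array(P)[:,:2];Q=np.array(Q)[:,:2];p=P.mean(0);q=Q.mean(0);H=(P-p).T@(Q-q)
    a=np.arctan2(H[0,1]-H[1,0],H[0,0]+H[1,1]);R=np.array([[np.cos(a),-np.sin(a)],[np.sin(a),np.cos(a)]])
    t=q-R@p; return a,t,(P@R.T+t-Q)*1e3
E
python3 - <<'E'
from g import *
s=bot.read_camera("scene"); d=bot.read_camera("side")
L=[G(50,75,83),G(-24,75,83),G(-24,-41,83),G(50,-41,83),[-.142,.05,.003],[-.142,-.05,.003]]
ps=[S(546,238),S(463,325),S(617,430),S(706,336),S(375,566),S(490,660)]
Q=[onz(s,p,l[2]) for p,l in zip(ps,L)]
print(fit(L,Q)); print(fit(L[:4],Q[:4]))
L2=[L[0],L[1],L[2],L[3]]
# side: plate corners uncertain ; button & knob
for nm,a,b in [("stylus top",S(105,143),D(180,464)),("collar",S(109,226),D(183,512)),("knob top",S(565,322),D(360,103)),("button",S(521,317),D(313,156)),("stand near",S(115,243),D(181,550))]:
    X,e=tri((s,a),(d,b)); print(nm,X.round(4),np.round(e,4))
print(onz(s,S(105,143),.128),onz(d,D(180,464),.128), onz(s,S(109,226),.066))
print(onz(s,S(521,317),G(0,50,83)[2]),onz(d,D(313,156),G(0,50,83)[2]))
print("bounds stand", [onz(s,S(*p),.06)[:2].round(4) for p in [(60,220),(120,203),(163,246),(90,262)]])
E
```

```text
(np.float64(0.15597059411916944), array([ 0.67068401, -0.04461722]), array([[ 5.21685529,  0.24040033],
       [-0.23478248, -1.28789119],
       [-2.95392368,  1.73589694],
       [ 2.34896607,  3.91752237],
       [-1.13788828,  0.81419379],
       [-3.23922692, -5.42012225]]))
(np.float64(0.1670535867684073), array([ 0.66972228, -0.0454106 ]), array([[ 3.43089329, -0.66314551],
       [-1.90626662, -2.89405125],
       [-3.35651928,  0.33647856],
       [ 1.83189261,  3.2207182 ]]))
stylus top [0.4992 0.2945 0.1264] [0.0014 0.0014]
collar [0.4991 0.2961 0.0618] [0.0003 0.0003]
knob top [ 0.6172 -0.046   0.1606] [0.001 0.001]
button [0.6253 0.0038 0.1303] [0.0006 0.0006]
stand near [0.499  0.3085 0.0354] [0.0093 0.0093]
[0.49643059 0.29085179 0.128     ] [0.50003173 0.29478705 0.128     ] [0.49622455 0.28975535 0.066     ]
[ 0.62112344 -0.00093417  0.134044  ] [0.62384508 0.00589701 0.134044  ]
bounds stand [array([0.4737, 0.3202]), array([0.5183, 0.3225]), array([0.5216, 0.2603]), array([0.4714, 0.2637])]
```

```bash
cat >> g.py <<'E'
def gp(yaw,t,X):
    c,s_=np.cos(yaw),np.sin(yaw);X=np.asarray(X);return np.array([c*X[0]-s_*X[1]+t[0],s_*X[0]+c*X[1]+t[1],X[2]])
def cur():
    o=bot.get_obs();q=o["tool_rot"];return o,Ro.from_quat([q[1],q[2],q[3],q[0]])
def Rt(x,z):
    x=x/np.linalg.norm(x);y=np.cross(z,x);y/=np.linalg.norm(y);z=np.cross(x,y);return Ro.from_matrix(np.c_[x,y,z])
def delta(p,R):
    o,C=cur();print("slide mm",((np.asarray(p)-o["eef_pos"])*1e3).round(1),"turn",(R*C.inv()).as_rotvec().round(4))
E
python3 - <<'E'
from g import *
o,C=cur();print(C.as_matrix().round(3))
w=bot.read_camera("wrist");c=-np.array(w["R"]).T@w["t"]
print("cam in tool",C.inv().apply(c-o["eef_pos"])*1e3, "cam z in tool",C.inv().apply(np.array(w["R"])[2]))
yaw,t=.16,(.670,-.045)
nw=gp(yaw,(0,0),n);yw=gp(yaw,(0,0),[0,1,0]);uw=gp(yaw,(0,0),u)
k=gp(yaw,t,G(0,0,109))
for nm,z in [("v",yw),("-v",-yw),("u",uw),("-u",-uw)]:
    print(nm);delta(k+nw*.12,Rt(-nw,z))
s=bot.read_camera("scene");d=bot.read_camera("side")
print("crock rim",onz(s,S(260,160),.112),onz(d,D(106,385),.112))
E
```

```text
[[-0.    -0.961  0.278]
 [-0.     0.278  0.961]
 [-1.     0.    -0.   ]]
cam in tool [-141.76171032   68.77568297   -0.49905647] cam z in tool [ 9.62342307e-01 -2.71840542e-01 -6.33643731e-05]
v
slide mm [ 370.  -711.4   29.6] turn [-0.0317 -0.5232  0.4318]
-v
slide mm [ 370.  -711.4   29.6] turn [ 0.7128 -0.0438 -2.6193]
u
slide mm [ 370.  -711.4   29.6] turn [ 0.3635 -0.4106 -1.1023]
-u
slide mm [ 370.  -711.4   29.6] turn [-0.462  -0.4088  1.9601]
crock rim [0.58850996 0.25221768 0.112     ] [0.60002535 0.27400346 0.112     ]
```

{"op": "drive_tool", "data": {"slide": [[10,-20,20],[25,-50,40],[43,-85,60],[61,-120,80],[79,-155,95],[97,-190,100],[115,-225,105],[133,-260,110],[151,-295,110],[169,-330,110]], "turn": [[0,0,0],[0,0,0],[0,0,0.03],[0,0,0.06],[0,0,0.1],[0,0,0.14],[0,0,0.18],[0,0,0.22],[0,0,0.25],[0,0,0.28]], "gripper": [1,1,1,1,1,1,1,1,1,1]}}

```text
t: 1.5
eef_pos: [0.3573, 0.3169, 0.3417]
tool_rot: [0.501, -0.5, 0.5, 0.5]
contact_force: [0.4, -0.1, -0.0]
gripper_width: 1.003
```

```bash
python3 - <<'E'
from g import *
yaw,t=.16,(.670,-.045)
nw=gp(yaw,(0,0),n);yw=gp(yaw,(0,0),[0,1,0])
k=gp(yaw,t,G(0,0,109)); delta(k+nw*.12,Rt(-nw,yw)); print(bot.get_obs()['q'].round(2))
E
```

```text
slide mm [ 200.3 -380.   -81. ] turn [ 0.0405 -0.5184  0.1567]
[-1.01  0.04  0.16  1.87 -0.01  1.22  0.72]
```

{"op": "drive_tool", "data": {"slide": [[20,-38,0],[40,-76,0],[60,-114,0],[80,-152,0],[100,-190,0],[120,-228,-10],[140,-266,-30],[160,-304,-50],[180,-342,-70],[200,-380,-81]], "turn": [[0.004,-0.05,0.016],[0.008,-0.1,0.03],[0.012,-0.15,0.045],[0.016,-0.2,0.06],[0.02,-0.26,0.08],[0.024,-0.31,0.095],[0.028,-0.36,0.11],[0.032,-0.41,0.125],[0.036,-0.46,0.14],[0.04,-0.518,0.157]], "gripper": [1,1,1,1,1,1,1,1,1,1]}}

```text
t: 2.5
eef_pos: [0.5464, -0.0438, 0.2641]
tool_rot: [-0.579, 0.629, -0.315, -0.413]
contact_force: [-0.4, 0.9, -0.9]
gripper_width: 0.997
```

```bash
python3 - <<'E'
from g import *
o,C=cur();print(o['eef_pos'],o['q'].round(2),o['t'])
w=bot.read_camera("wrist");cv2.imwrite("pics/w1.png",w["color"][:,:,::-1])
yaw,t=.16,(.670,-.045)
for p in [G(0,0,123),G(0,50,83),G(50,75,83),G(-24,75,83),G(-24,-41,83),G(50,-41,83)]: print(proj(w,gp(yaw,t,p)).round(1))
E
```

```text
[ 0.5463891  -0.04380085  0.26414799] [-0.73 -0.02  0.77  2.21 -0.19  0.48  1.91] 2.5
[294.  205.1]
[350.8 193.2]
[375.9 243.3]
[378.5 167.3]
[251.2 168.5]
[255.8 244.6]
```

View pics/w1.png

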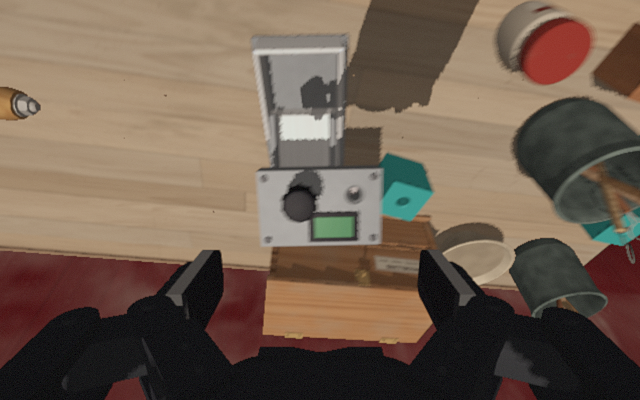

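The wrist view shows the head plate squarely. Its corners are near (258,170), (382,169), (382,245) and (260,246), with the knob at (299,204) and the button hole at (354,193). I'll refine from the corners.

```bash
python3 - <<'E'
from g import *
w=bot.read_camera("wrist");crop(w,240,150,400,260,5,"w2")
np.save("w.npy",w,allow_pickle=True)
E
```

```text
(no output)
```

View pics/w2.png

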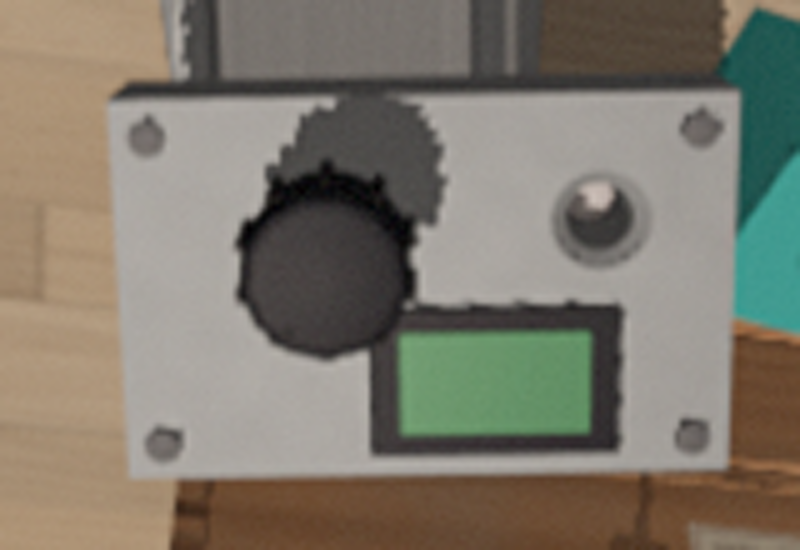

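```bash
python3 - <<'E'
from g import *
w=np.load("w.npy",allow_pickle=True).item()
W=lambda x,y:(x/5+240-.4,y/5+150-.4)
L=[G(50,75,83),G(-24,75,83),G(-24,-41,83),G(50,-41,83),G(0,50,83),G(0,0,123)]
ps=[W(728,468),W(740,92),W(110,97),W(130,477),W(601,219),W(326,276)]
Q=[onz(w,p,l[2]) for p,l in zip(ps,L)]
for k in (4,6): print(fit(L[:k],Q[:k]))
print(fit(L[:5],Q[:5]))
E
```

```text
(np.float64(0.16593194411467138), array([ 0.66931831, -0.03871354]), array([[ 0.50461832,  0.37409312],
       [-0.69909113,  0.51492368],
       [ 0.08751709, -0.53501606],
       [ 0.10695572, -0.35400074]]))
(np.float64(0.16525090066391462), array([ 0.66916762, -0.03886276]), array([[ 0.40455211,  0.2318476 ],
       [-0.80636805,  0.41582456],
       [-0.09768021, -0.64713738],
       [-0.07103088, -0.50926845],
       [-0.1495273 ,  0.50385605],
       [ 0.72005433,  0.00487761]]))
(np.float64(0.1663417320734611), array([ 0.66933122, -0.03882286]), array([[ 0.48707502,  0.26055043],
       [-0.71228155,  0.37542192],
       [ 0.12120756, -0.66665673],
       [ 0.1362933 , -0.45968232],
       [-0.03229433,  0.4903667 ]]))
```

```bash
cat >> g.py <<'E'
yaw,t=.1655,(.6692,-.0388)
nw=gp(yaw,(0,0),n);yw=gp(yaw,(0,0),[0,1,0]);uw=gp(yaw,(0,0),u)
E
python3 - <<'E'
from g import *
delta(gp(yaw,t,G(0,0,160)),Rt(-nw,yw));delta(gp(yaw,t,G(0,0,92.5)),Rt(-nw,yw)); print(nw*1e3)
E
```

```text
slide mm [ 44.5  -7.5 -63.1] turn [-0.0058 -0.0363  0.0124]
slide mm [  77.6   -2.  -121.7] turn [-0.0058 -0.0363  0.0124]
[-490.20904462  -81.87852325  868.        ]
```

{"op": "drive_tool", "data": {"slide": [[22,-4,-32],[44.5,-7.5,-63],[44.5,-7.5,-63],[53,-6,-78],[61,-5,-92],[69,-3.5,-107],[77.6,-2,-121.7],[77.6,-2,-121.7],[77.6,-2,-121.7]], "turn": [[-0.003,-0.018,0.006],[-0.006,-0.036,0.012],[-0.006,-0.036,0.012],[-0.006,-0.036,0.012],[-0.006,-0.036,0.012],[-0.006,-0.036,0.012],[-0.006,-0.036,0.012],[-0.006,-0.036,0.012],[-0.006,-0.036,0.012]], "gripper": [1,1,1,1,1,1,1,1,1]}}

```text
t: 3.5
eef_pos: [0.6238, -0.0457, 0.1426]
tool_rot: [-0.58, 0.639, -0.303, -0.404]
contact_force: [0.1, -0.4, -0.7]
gripper_width: 1.0
```

```bash
python3 - <<'E'
from g import *
delta(gp(yaw,t,G(0,0,92.5)),Rt(-nw,yw))
w=bot.read_camera("wrist");cv2.imwrite("pics/w3.png",w["color"][:,:,::-1])
print(bot.get_obs()['q'].round(2),bot.get_obs()['contact_force'])
E
```

```text
slide mm [ 0.  -0.7 -0.3] turn [-0.0009 -0.0006 -0.0001]
[-0.33  0.35  0.42  2.17 -1.09  0.27  2.78] [ 0.56057943 -0.17450909  0.82218811]
```

View pics/w3.png

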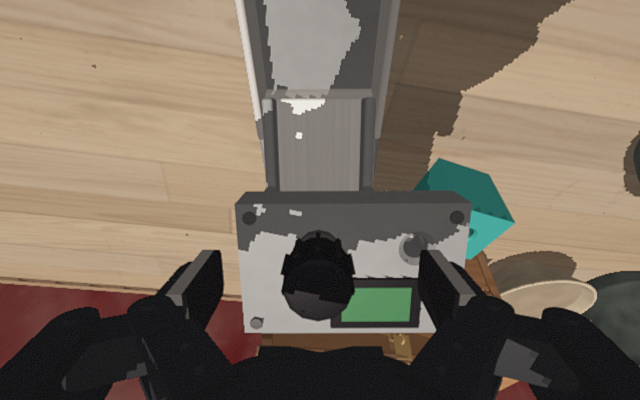

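The knob sits centred between the open fingers, at about (318,275). Next I'll close on it.

{"op": "drive_tool", "data": {"slide": [[0,0,0],[0,0,0],[0,0,0],[0,0,0],[0,0,0],[0,0,0],[0,0,0],[0,0,0]], "turn": [[0,0,0],[0,0,0],[0,0,0],[0,0,0],[0,0,0],[0,0,0],[0,0,0],[0,0,0]], "gripper": [0,0,0,0,0,0,0,0], "squeeze": 60}}

```text
t: 4.35
eef_pos: [0.624, -0.0468, 0.1437]
tool_rot: [-0.581, 0.639, -0.303, -0.403]
contact_force: [-4.8, -1.1, 5.7]
gripper_width: 0.318
```

```bash
python3 - <<'E'
from g import *
o,C=cur();print(C.inv().apply(o['contact_force']),o['contact_force'],o['q'].round(2)); print((nw*30).round(1))
w=bot.read_camera("wrist");cv2.imwrite("pics/w4.png",w["color"][:,:,::-1])
E
```

```text
[-7.39625255  1.45453983 -0.27812149] [-4.83269516 -1.08369149  5.689311  ] [-0.33  0.35  0.42  2.17 -1.09  0.27  2.79]
[-14.7  -2.5  26. ]
```

View pics/w4.png

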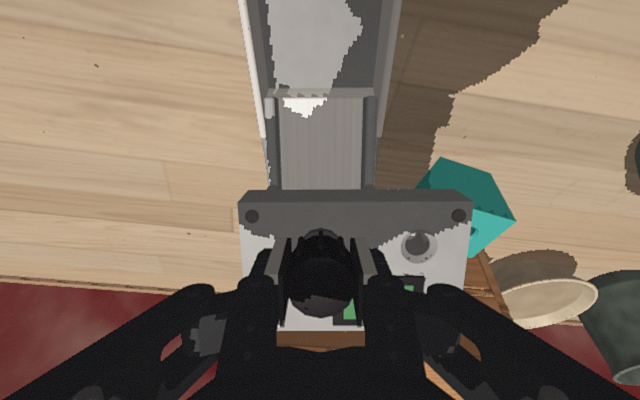

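{"op": "drive_tool", "data": {"slide": [[-1.5,-0.2,2.6],[-2.9,-0.5,5.2],[-4.4,-0.7,7.8],[-5.9,-1,10.4],[-7.4,-1.2,13],[-8.8,-1.5,15.6],[-10.3,-1.7,18.2],[-11.8,-2,20.8],[-13.2,-2.2,23.4],[-14.2,-2.4,25.2]], "turn": [[0,0,0],[0,0,0],[0,0,0],[0,0,0],[0,0,0],[0,0,0],[0,0,0],[0,0,0],[0,0,0],[0,0,0]], "gripper": [0,0,0,0,0,0,0,0,0,0]}}

```text
t: 5.4
eef_pos: [0.6097, -0.0492, 0.169]
tool_rot: [-0.581, 0.639, -0.303, -0.403]
contact_force: [6.0, -0.4, -8.4]
gripper_width: 0.318
```

```bash
cat > st.py <<'E'
from g import *
o,C=cur();print("tool force",C.inv().apply(o['contact_force']).round(1),"n travel",((o['eef_pos']-np.array([.624,-.0468,.1437]))@nw*1e3).round(2),'lat',((o['eef_pos']-np.array([.624,-.0468,.1437]))@np.c_[uw,yw]*1e3).round(2),o['q'].round(2),o['t'])
E
python3 st.py
```

```text
tool force [10.2 -0.9 -1.4] n travel 29.2 lat [ 0.   -0.06] [-0.42  0.29  0.53  2.19 -0.97  0.31  2.67] 5.4
```

{"op": "drive_tool", "data": {"slide": [[-0.5,-0.1,0.9],[-1,-0.2,1.7],[-1,-0.2,1.7],[-1,-0.2,1.7],[-1,-0.2,1.7],[-1,-0.2,1.7],[-1,-0.2,1.7],[-1,-0.2,1.7]], "turn": [[0,0,0],[0,0,0],[0,0,0],[0,0,0],[0,0,0],[0,0,0],[0,0,0],[0,0,0]], "gripper": [0,0,0,0,0,0,0,0]}}

```text
t: 6.2
eef_pos: [0.6091, -0.0493, 0.17]
tool_rot: [-0.58, 0.639, -0.303, -0.403]
contact_force: [16.4, -0.8, -19.4]
gripper_width: 0.318
```

```bash
python3 st.py;python3 - <<'E'
from g import *
w=bot.read_camera("wrist");cv2.imwrite("pics/w5.png",w["color"][:,:,::-1])
w=bot.read_camera("scene");crop(w,320,150,420,280,4,"s5")
E
```

```text
tool force [24.9 -4.3 -3.4] n travel 30.37 lat [-0.02 -0.06] [-0.43  0.29  0.54  2.19 -0.96  0.31  2.66] 6.2
```

View pics/w5.png

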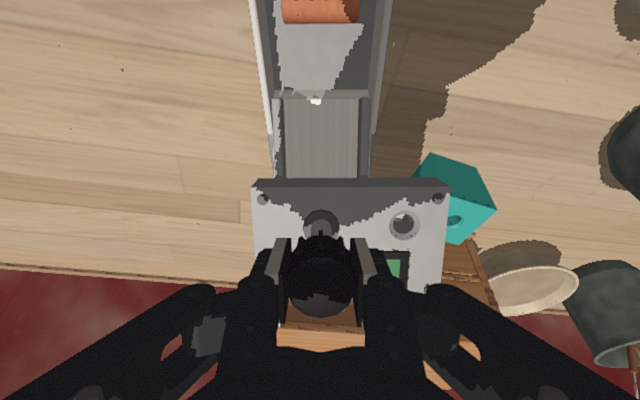

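View pics/s5.png

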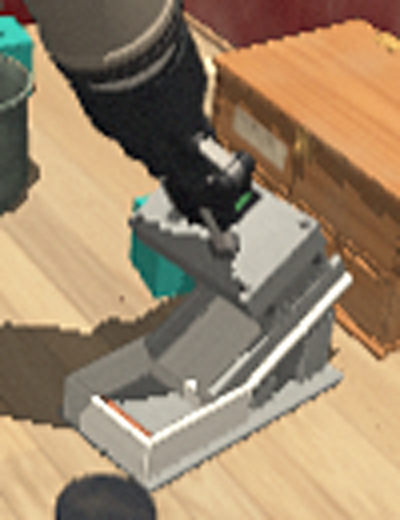

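The stop shows as a 25 N rise in force, and the bar lies in the tray at wrist pixel (320,10). I'll hold a little longer and then guide the knob back slowly.

{"op": "drive_tool", "data": {"slide": [[0,0,0],[0,0,0],[0,0,0],[0,0,0],[0,0,0],[0.5,0.1,-0.9],[1.2,0.2,-2.2],[2.2,0.4,-3.9],[3.2,0.5,-5.6],[4.2,0.7,-7.4]], "turn": [[0,0,0],[0,0,0],[0,0,0],[0,0,0],[0,0,0],[0,0,0],[0,0,0],[0,0,0],[0,0,0],[0,0,0]], "gripper": [0,0,0,0,0,0,0,0,0,0]}}

```text
t: 7.3
eef_pos: [0.6133, -0.0486, 0.1627]
tool_rot: [-0.58, 0.639, -0.303, -0.403]
contact_force: [5.1, -1.0, -7.1]
gripper_width: 0.313
```

{"op": "drive_tool", "data": {"slide": [[1,0.2,-1.7],[2,0.3,-3.5],[2.9,0.5,-5.2],[3.9,0.7,-6.9],[4.9,0.8,-8.7],[5.9,1,-10.4],[6.9,1.1,-12.2],[7.8,1.3,-13.9],[8.3,1.4,-14.8],[8.8,1.5,-15.6]], "turn": [[0,0,0],[0,0,0],[0,0,0],[0,0,0],[0,0,0],[0,0,0],[0,0,0],[0,0,0],[0,0,0],[0,0,0]], "gripper": [0,0,0,0,0,0,0,0,0,0]}}

```text
t: 8.3
eef_pos: [0.6222, -0.0472, 0.147]
tool_rot: [-0.58, 0.639, -0.303, -0.403]
contact_force: [3.9, -0.2, -4.3]
gripper_width: 0.32
```

```bash
python3 st.py
```

```text
tool force [ 5.7 -1.2 -0.9] n travel 3.78 lat [ 0.   -0.04] [-0.34  0.34  0.44  2.18 -1.08  0.27  2.77] 8.3
```

{"op": "drive_tool", "data": {"slide": [[0.5,0.1,-0.9],[1,0.2,-1.7],[1.5,0.2,-2.6],[1.8,0.3,-3.1],[2,0.3,-3.6],[2.2,0.4,-3.9],[2.2,0.4,-3.9]], "turn": [[0,0,0],[0,0,0],[0,0,0],[0,0,0],[0,0,0],[0,0,0],[0,0,0]], "gripper": [0,0,0,0,0,0,0]}}

```text
t: 9.0
eef_pos: [0.624, -0.0468, 0.1437]
tool_rot: [-0.581, 0.639, -0.303, -0.403]
contact_force: [-5.7, 0.1, 6.9]
gripper_width: 0.323
```

```bash
python3 st.py
```

```text
tool force [-8.8  1.5  1. ] n travel 0.0 lat [ 0.04 -0.  ] [-0.33  0.35  0.42  2.17 -1.1   0.27  2.79] 9.0
```

The knob is home, with the tool pressing it at about 9 N and the travel reading 0.0. I'll release it and back off along n.

{"op": "drive_tool", "data": {"slide": [[0,0,0],[0,0,0],[0,0,0],[0,0,0],[0,0,0],[0,0,0],[-7,-1,13],[-15,-2.5,26],[-32,-5,57],[-50,-8,88]], "turn": [[0,0,0],[0,0,0],[0,0,0],[0,0,0],[0,0,0],[0,0,0],[0,0,0],[0,0,0],[0,0,0],[0,0,0]], "gripper": [1,1,1,1,1,1,1,1,1,1]}}

```text
t: 10.0
eef_pos: [0.5733, -0.0552, 0.2317]
tool_rot: [-0.58, 0.639, -0.304, -0.403]
contact_force: [0.4, 0.6, 2.2]
gripper_width: 0.998
```

```bash
python3 - <<'E'
from g import *
o,C=cur();print(o['eef_pos'],o['t'])
w=bot.read_camera("wrist");cv2.imwrite("pics/w6.png",w["color"][:,:,::-1])
s=bot.read_camera("scene");crop(s,260,140,420,280,5,"s6")
for k in (123,153):print(proj(w,gp(yaw,t,G(0,0,k))),proj(s,gp(yaw,t,G(0,0,k))))
E
```

```text
[ 0.57329037 -0.05524071  0.23169046] 10.0
[321.59007571 209.8984124 ] [371.22899048 202.5876612 ]
[321.71212088 225.3549636 ] [368.02127863 196.16644687]
```

View pics/w6.png

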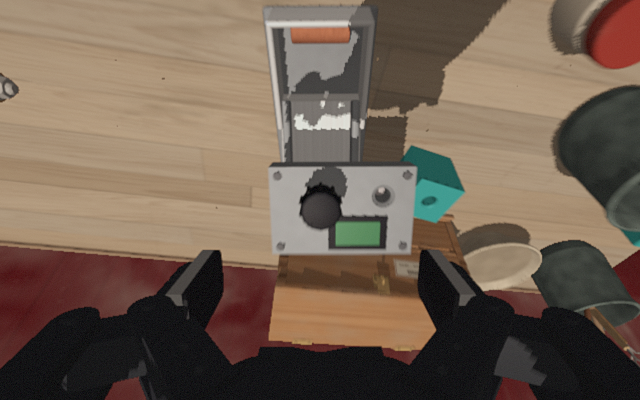

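View pics/s6.png

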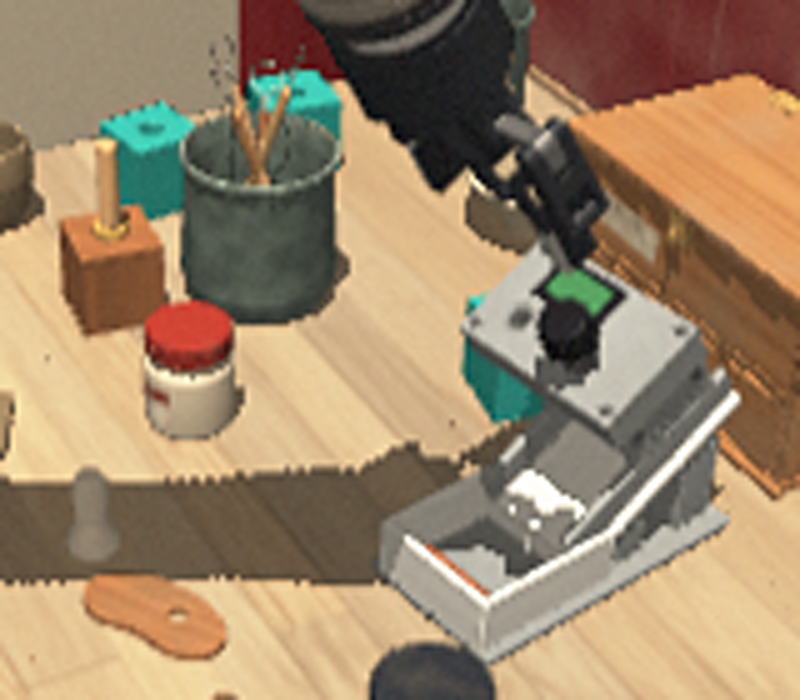

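The knob is home at scene crop (570,330), the same place as before, and the bar is in the tray. Next is a look at the stylus from above.

```bash
python3 - <<'E'
from g import *
delta([.498,.293,.27],Rt(np.array([0,0,-1.]),np.array([.3,.954,0])))
E
```

```text
slide mm [-76.3 347.8  35.1] turn [ 0.0372  0.5295 -0.4591]
```

{"op": "drive_tool", "data": {"slide": [[-8,35,35],[-16,70,60],[-24,105,75],[-32,140,80],[-40,175,80],[-48,210,80],[-56,245,75],[-64,280,65],[-70,315,50],[-76,348,35]], "turn": [[0.004,0.053,-0.046],[0.008,0.106,-0.092],[0.012,0.16,-0.138],[0.015,0.212,-0.184],[0.019,0.265,-0.23],[0.023,0.318,-0.276],[0.026,0.371,-0.322],[0.03,0.424,-0.368],[0.034,0.477,-0.414],[0.037,0.53,-0.459]], "gripper": [1,1,1,1,1,1,1,1,1,1]}}

```text
t: 11.1
eef_pos: [0.4973, 0.2968, 0.2681]
tool_rot: [0.569, -0.417, 0.571, 0.42]
contact_force: [-1.1, 0.2, 1.3]
gripper_width: 0.999
```

{"op": "drive_tool", "data": {"slide": [[0,0,0],[0,0,0]], "turn": [[0,0,0],[0,0,0]], "gripper": [0.6,0.6]}}

```text
t: 11.3
eef_pos: [0.4968, 0.2977, 0.2662]
tool_rot: [0.567, -0.418, 0.571, 0.421]
contact_force: [0.1, -0.7, 0.0]
gripper_width: 0.691
```

```bash
python3 - <<'E'
from g import *
o,C=cur();print(o['eef_pos'],o['t'],o['q'].round(2),C.as_matrix().round(3))
w=bot.read_camera("wrist");cv2.imwrite("pics/w7.png",w["color"][:,:,::-1]);np.save("w.npy",w,allow_pickle=True)
for z in (.066,.128):print(proj(w,[.498,.293,z]))
E
```

```text
[0.49682249 0.29767855 0.26623401] 11.3 [-1.23  0.35  0.76  1.78 -0.27  1.12  0.89] [[-0.007 -0.955  0.296]
 [ 0.001  0.296  0.955]
 [-1.     0.007 -0.001]]
[317.10242826 175.47838339]
[316.33957583 189.66879549]
```

View pics/w7.png

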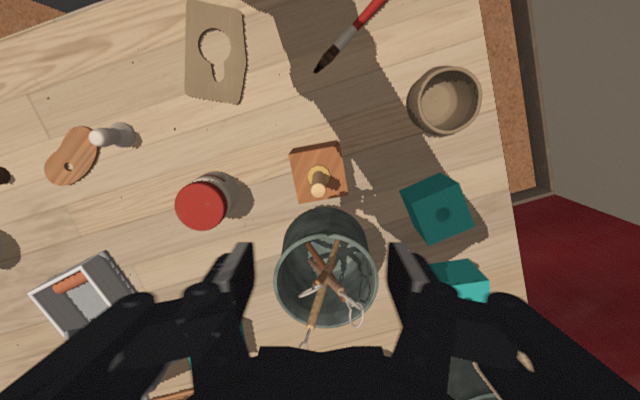

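The stylus handle top is at about (318,190) and its collar at (318,177), between the fingers. The crock is behind at (327,280).

```bash
python3 - <<'E'
from g import *
w=np.load("w.npy",allow_pickle=True).item()
crop(w,280,130,360,210,8,"w8")
E
```

```text
(no output)
```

View pics/w8.png

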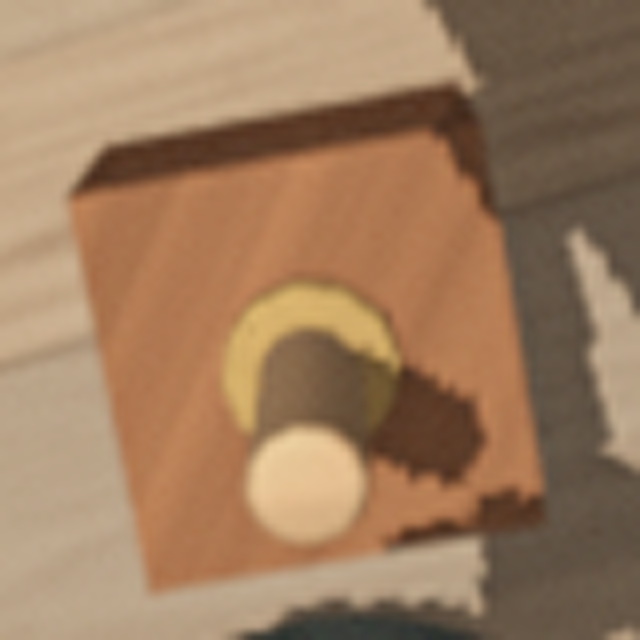

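```bash
python3 - <<'E'
from g import *
w=np.load("w.npy",allow_pickle=True).item()
W=lambda x,y:(x/8+280-.44,y/8+130-.44)
print(onz(w,W(306,483),.128),onz(w,W(312,368),.066))
c=[onz(w,W(*p),.06) for p in [(72,200),(440,130),(545,522),(150,590)]];print(np.mean(c,0),[np.linalg.norm(c[i]-c[i-1]) for i in range(4)])
s=np.array([.4979,.2920]); 
print(onz(w,(327,283),.112))
R=Rt(np.array([0,0,-1.]),np.array([.3,.954,0]))
delta([.498,.293,.0753+.0],R)
E
```

```text
[0.49861191 0.29416557 0.128     ] [0.49854045 0.29445385 0.066     ]
[0.49885362 0.29289669 0.06      ] [np.float64(0.05483117507742952), np.float64(0.04965746339710623), np.float64(0.055588489678764307), np.float64(0.05528051063875103)]
[0.59758445 0.27298049 0.112     ]
slide mm [   0.6   -3.2 -191.9] turn [-0.0015 -0.0058 -0.002 ]
```

```bash
python3 - <<'E'
from g import *
R=Rt(np.array([0,0,-1.]),np.array([.21,.978,0]))
delta([.4986,.2942,.0755],R)
E
```

```text
slide mm [   1.2   -2.  -191.7] turn [-0.0013 -0.0059  0.0912]
```

{"op": "drive_tool", "data": {"slide": [[1,-1,-20],[1.2,-2,-50],[1.2,-2,-80],[1.2,-2,-110],[1.2,-2,-135],[1.2,-2,-155],[1.2,-2,-172],[1.2,-2,-185],[1.2,-2,-191.7],[1.2,-2,-191.7]], "turn": [[-0.001,-0.006,0.03],[-0.001,-0.006,0.06],[-0.001,-0.006,0.091],[-0.001,-0.006,0.091],[-0.001,-0.006,0.091],[-0.001,-0.006,0.091],[-0.001,-0.006,0.091],[-0.001,-0.006,0.091],[-0.001,-0.006,0.091],[-0.001,-0.006,0.091]], "gripper": [0.55,0.55,0.55,0.55,0.55,0.55,0.55,0.55,0.55,0.55]}}

```text
t: 12.35
eef_pos: [0.4986, 0.2936, 0.0754]
tool_rot: [0.55, -0.444, 0.55, 0.444]
contact_force: [-0.4, -0.4, 0.6]
gripper_width: 0.554
```

```bash
python3 - <<'E'
from g import *
R=Rt(np.array([0,0,-1.]),np.array([.21,.978,0]))
delta([.4986,.2942,.0755],R);o=bot.get_obs();print(o['contact_force'],o['q'].round(2))
w=bot.read_camera("wrist");cv2.imwrite("pics/w9.png",w["color"][:,:,::-1])
E
```

```text
slide mm [0.  0.6 0.1] turn [-0.0002 -0.0002  0.0009]
[-0.41502835 -0.42136885  0.60121318] [-1.08  0.59  0.59  1.94 -0.47  0.75  1.14]
```

View pics/w9.png

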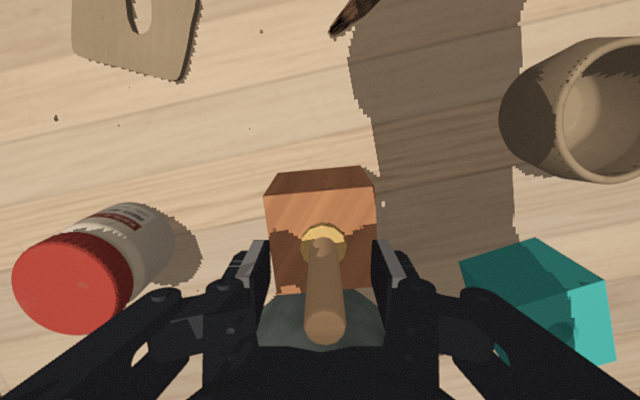

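The stylus handle stands centred between the jaws, at (323,280). Closing now.

{"op": "drive_tool", "data": {"slide": [[0,0.6,0],[0,0.6,0],[0,0.6,0],[0,0.6,0],[0,0.6,0],[0,0.6,0],[0,0.6,0]], "turn": [[0,0,0],[0,0,0],[0,0,0],[0,0,0],[0,0,0],[0,0,0],[0,0,0]], "gripper": [0,0,0,0,0,0,0], "squeeze": 60}}

```text
t: 13.1
eef_pos: [0.4994, 0.2949, 0.0768]
tool_rot: [0.551, -0.444, 0.549, 0.444]
contact_force: [-2.0, -1.0, 7.1]
gripper_width: 0.146
```

```bash
python3 - <<'E'
from g import *
o,C=cur();print(o['eef_pos'],o['contact_force'],o['gripper_width']*85,C.as_quat())
w=bot.read_camera("wrist");cv2.imwrite("pics/w10.png",w["color"][:,:,::-1])
E
```

```text
[0.49943981 0.29485215 0.07682953] [-2.04106192 -1.01298531  7.10473538] 12.408754053718546 [-0.44407721  0.54937231  0.44436453  0.55093163]
```

View pics/w10.png

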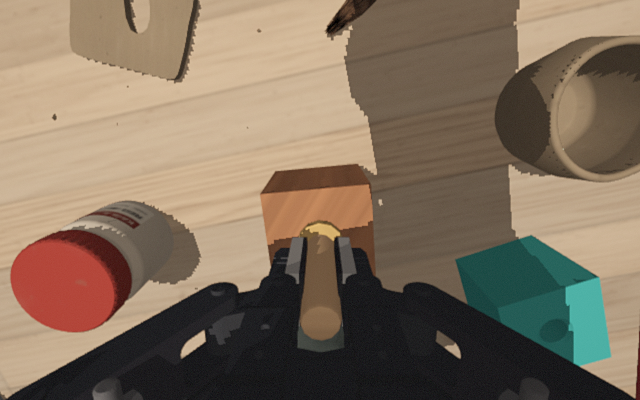

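{"op": "drive_tool", "data": {"slide": [[0,0,3],[0,0,8],[0,0,16],[0,0,25],[0,0,35],[0,0,48],[0,0,62],[0,0,80],[0,0,105],[0,0,130]], "turn": [[0,0,0],[0,0,0],[0,0,0],[0,0,0],[0,0,0],[0,0,0],[0,0,0],[0,0,0],[0,0,0],[0,0,0]], "gripper": [0,0,0,0,0,0,0,0,0,0]}}

```text
t: 14.15
eef_pos: [0.4994, 0.2946, 0.2085]
tool_rot: [0.551, -0.444, 0.549, 0.444]
contact_force: [-0.2, 0.4, -1.6]
gripper_width: 0.147
```

```bash
python3 - <<'E'
from g import *
o,C=cur();print(o['eef_pos'],o['contact_force'],o['gripper_width']*85,C.as_quat())
w=bot.read_camera("wrist");cv2.imwrite("pics/w11.png",w["color"][:,:,::-1])
s=bot.read_camera("scene");crop(s,240,80,340,210,5,"s11")
d=bot.read_camera("side");crop(d,240,180,340,290,5,"d11")
for z in (-16.8,-16.8-22,-66.8,-16.8+62): 
  X=o['eef_pos']+C.apply([-z/1e3-2*0.0168*0,0,0]) ; print(z,proj(w,o['eef_pos']-C.apply([z/1e3,0,0])),(proj(s,o['eef_pos']-C.apply([z/1e3,0,0]))-[240,80])*5,(proj(d,o['eef_pos']-C.apply([z/1e3,0,0]))-[240,180])*5)
E
```

```text
[0.49938664 0.294628   0.20853505] [-0.21814608  0.44562037 -1.59844808] 12.459610538763801 [-0.44404334  0.54940105  0.44427302  0.55100406]
-16.8 [321.11780117 241.38276648] [201.04057964 348.03198336] [219.37755025 268.64902372]
-38.8 [321.03170223 226.31561704] [202.43239602 379.44671298] [220.88807736 289.74886394]
-66.8 [320.94614729 211.34366565] [204.1622764  418.49189561] [222.76095559 315.91021609]
45.2 [321.53607436 314.57977589] [196.95516546 255.81997585] [214.92473562 206.44975774]
```

View pics/w11.png

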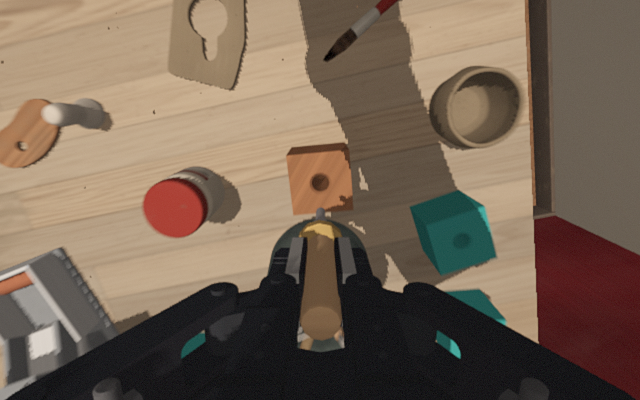

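View pics/s11.png

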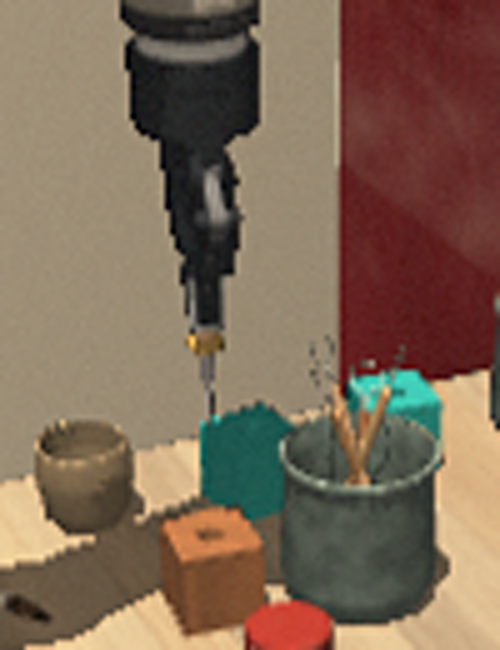

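View pics/d11.png

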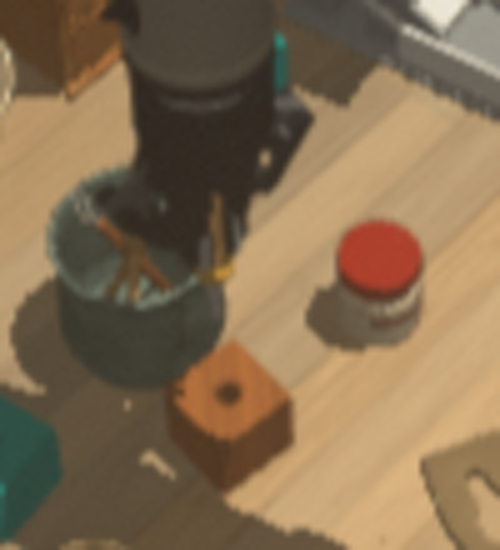

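The wrist view shows the tip at (320,211), matching the prediction of (321,211), so the stylus is held true. The empty stand hole is at (320,182).

```bash
cat >> g.py <<'E'
R0=Ro.from_quat([-0.44404334,0.54940105,0.44427302,0.55100406])
a=R0.as_matrix()[:,0]; ax=np.cross(a,-nw); Rb=Ro.from_rotvec(ax/np.linalg.norm(ax)*np.arcsin(np.linalg.norm(ax)))*R0
def tipT(k,tip=.0668): return gp(yaw,t,G(0,50,k))+nw*tip
E
python3 - <<'E'
from g import *
w=bot.read_camera("wrist")
print("hole",onz(w,(320,182),.06))
print(Rb.as_matrix().round(3))
delta(tipT(83+40),Rb);delta(tipT(83+12),Rb)
E
```

```text
hole [0.50015612 0.29554245 0.06      ]
[[ 0.49  -0.856  0.163]
 [ 0.082  0.232  0.969]
 [-0.868 -0.462  0.184]]
slide mm [  68.3 -300.1   19. ] turn [ 0.0829 -0.5105 -0.0014]
slide mm [  82.  -297.8   -5.3] turn [ 0.0829 -0.5105 -0.0014]
```

{"op": "drive_tool", "data": {"slide": [[0,-5,40],[0,-30,75],[5,-65,85],[12,-100,85],[20,-135,85],[30,-170,80],[40,-205,70],[50,-240,55],[60,-275,40],[68.3,-300,19]], "turn": [[0,0,0],[0.008,-0.05,0],[0.016,-0.1,0],[0.025,-0.155,0],[0.034,-0.21,0],[0.043,-0.27,0],[0.053,-0.33,0],[0.063,-0.39,0],[0.073,-0.45,-0.001],[0.083,-0.51,-0.001]], "gripper": [0,0,0,0,0,0,0,0,0,0]}}

```text
t: 15.35
eef_pos: [0.5639, 0.0029, 0.2327]
tool_rot: [0.686, -0.514, 0.38, 0.346]
contact_force: [0.6, 1.8, -0.1]
gripper_width: 0.141
```

{"op": "drive_tool", "data": {"slide": [[0,0,0],[0,0,0]], "turn": [[0,0,0],[0,0,0]], "gripper": [0,0]}}

```text
t: 15.55
eef_pos: [0.5629, 0.0023, 0.2319]
tool_rot: [0.686, -0.514, 0.382, 0.346]
contact_force: [0.1, -0.2, -0.1]
gripper_width: 0.145
```

```bash
python3 - <<'E'
from g import *
delta(tipT(83+12),Rb);o,C=cur();print(o['q'].round(2),o['contact_force'])
w=bot.read_camera("wrist");cv2.imwrite("pics/w12.png",w["color"][:,:,::-1]);np.save("w.npy",w,allow_pickle=True)
print("tip pred",proj(w,o['eef_pos']+C.apply([.0668,0,0])),"hole pred",proj(w,gp(yaw,t,G(0,50,83))))
crop(w,260,120,400,260,5,"w13")
E
```

```text
slide mm [ 18.7  -5.  -29.5] turn [-0.0015 -0.0245  0.0004]
[-0.95  0.09  0.93  2.23 -0.37  0.38  1.62] [ 0.09719126 -0.1511868  -0.14093633]
tip pred [321.08808794 211.92557372] hole pred [312.68837216 201.33063496]
```

View pics/w12.png

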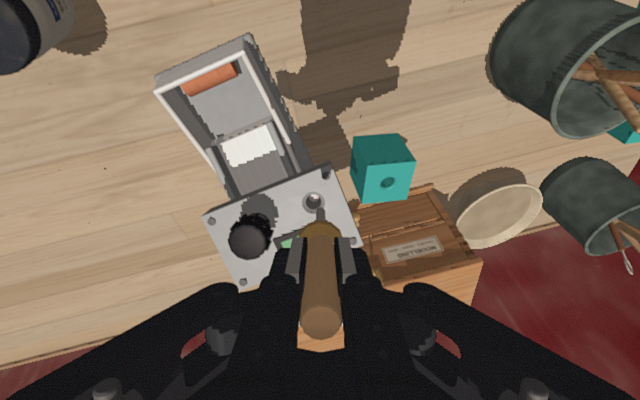

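View pics/w13.png

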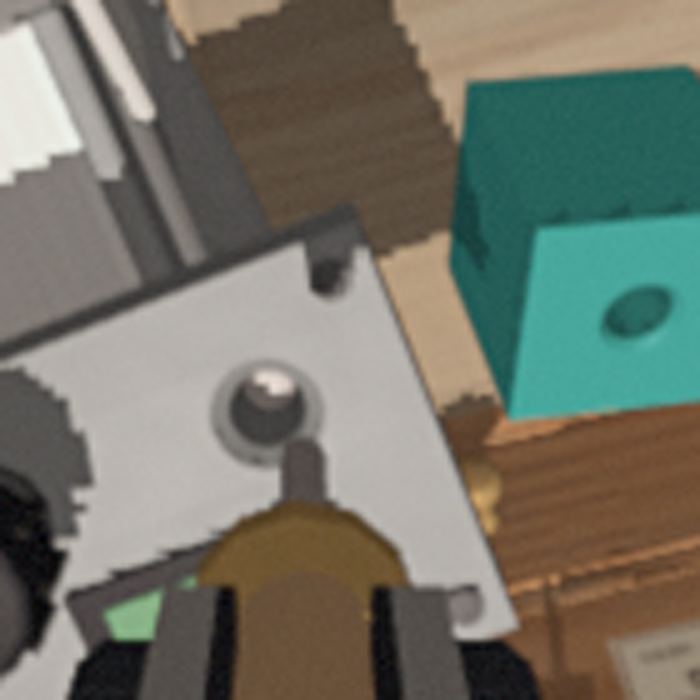

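The hole is at (313,202) in this view, against a prediction of (313,201), and the tip is where predicted. I'll align just above the hole.

{"op": "drive_tool", "data": {"slide": [[5,-5,0],[10,-5,-15],[15,-5,-24],[18.7,-5,-29.5],[18.7,-5,-29.5]], "turn": [[-0.001,-0.024,0],[-0.001,-0.024,0],[-0.001,-0.024,0],[-0.001,-0.024,0],[-0.001,-0.024,0]], "gripper": [0,0,0,0,0]}}

```text
t: 16.1
eef_pos: [0.5831, 0.0007, 0.2034]
tool_rot: [0.69, -0.519, 0.372, 0.342]
contact_force: [0.5, -0.8, -0.4]
gripper_width: 0.143
```

```bash
python3 - <<'E'
from g import *
delta(tipT(83-20),Rb);o,C=cur();print(o['q'].round(2),o['contact_force'])
w=bot.read_camera("wrist");crop(w,260,140,380,260,5,"w14")
s=bot.read_camera("scene");crop(s,330,140,420,230,6,"s14")
d=bot.read_camera("side");crop(d,280,120,360,200,6,"d14")
f=lambda p,x,y,k:((p-[x,y])*k).round()
for nm,X in (("tip",o['eef_pos']+C.apply([.0668,0,0])),("hole",gp(yaw,t,G(0,50,83)))): print(nm,f(proj(w,X),260,140,5),f(proj(s,X),330,140,6),f(proj(d,X),280,120,6))
E
```

```text
slide mm [ 14.2  -0.8 -28.7] turn [-0.0007  0.0007 -0.0053]
[-0.76  0.19  0.76  2.24 -0.68  0.31  1.93] [ 0.46592883 -0.79131306 -0.38479058]
tip [305. 360.] [187. 352.] [238. 286.]
hole [277. 327.] [196. 373.] [235. 293.]
```

View pics/w14.png

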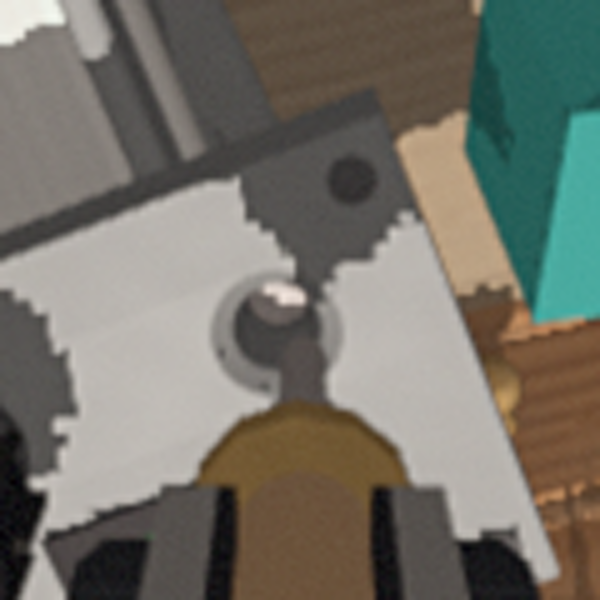

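View pics/s14.png

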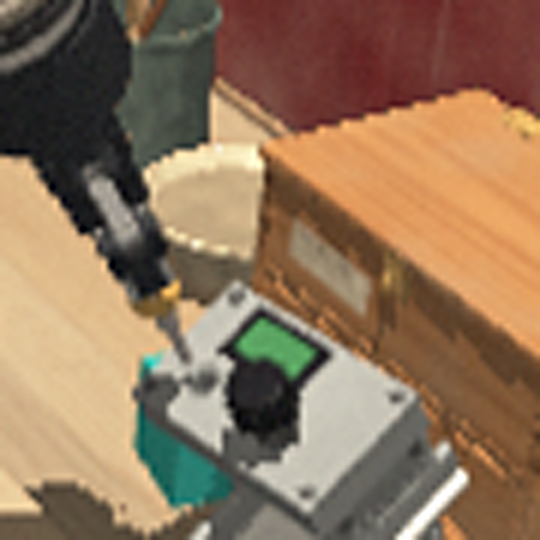

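View pics/d14.png

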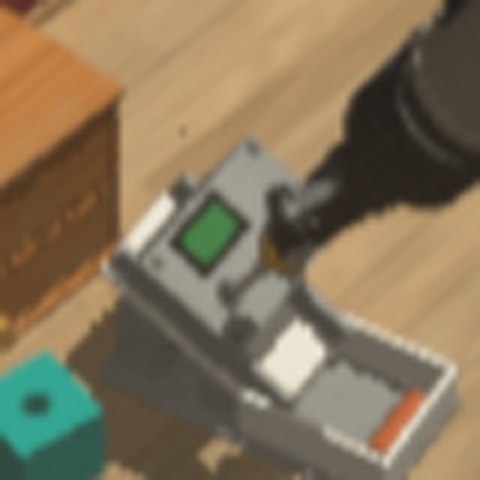

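The hole is at crop (277,330), against a prediction of (277,327). The arm is still about 3 mm off laterally, so I'll settle it before entering.

{"op": "drive_tool", "data": {"slide": [[-1.5,-3.4,-0.9],[-1.5,-3.4,-0.9],[-1.5,-3.4,-0.9]], "turn": [[0,0,-0.005],[0,0,-0.005],[0,0,-0.005]], "gripper": [0,0,0]}}

```text
t: 16.55
eef_pos: [0.5813, -0.0037, 0.2034]
tool_rot: [0.691, -0.518, 0.373, 0.339]
contact_force: [0.6, -0.6, -1.3]
gripper_width: 0.147
```

```bash
python3 - <<'E'
from g import *
delta(tipT(95),Rb);delta(tipT(83-18),Rb)
E
```

```text
slide mm [ 0.3  1.  -1. ] turn [-0.0015  0.0023  0.0012]
slide mm [ 15.    3.4 -27. ] turn [-0.0015  0.0023  0.0012]
```

{"op": "drive_tool", "data": {"slide": [[0.3,1,-1],[0.3,1,-1],[2,1.3,-4],[4,1.6,-7.5],[6,1.9,-11],[8,2.3,-14.6],[10,2.6,-18],[12,2.9,-21.7],[14,3.2,-25],[15,3.4,-27]], "turn": [[-0.001,0.002,0.001],[-0.001,0.002,0.001],[-0.001,0.002,0.001],[-0.001,0.002,0.001],[-0.001,0.002,0.001],[-0.001,0.002,0.001],[-0.001,0.002,0.001],[-0.001,0.002,0.001],[-0.001,0.002,0.001],[-0.001,0.002,0.001]], "gripper": [0,0,0,0,0,0,0,0,0,0]}}

```text
t: 17.55
eef_pos: [0.5964, -0.0003, 0.176]
tool_rot: [0.69, -0.518, 0.373, 0.34]
contact_force: [0.3, -0.9, -0.4]
gripper_width: 0.143
```

```bash
cat > st2.py <<'E'
from g import *
delta(tipT(57.5),Rb);o,C=cur();e=o['eef_pos']-tipT(58)
print("n over button-down",(e@nw*1e3).round(2),"lat u,v",(e@np.c_[uw,yw]*1e3).round(2),"toolF",C.inv().apply(o['contact_force']).round(1),o['t'],o['q'].round(2))
E
python3 st2.py
```

```text
slide mm [ 3.6  0.6 -6.1] turn [-0.0004 -0.      0.0002]
n over button-down 6.62 lat u,v [-0.12 -0.04] toolF [ 0.5 -0.3 -0.9] 17.55 [-0.61  0.25  0.61  2.23 -0.86  0.27  2.09]
```

{"op": "drive_tool", "data": {"slide": [[0.9,0.1,-1.5],[1.8,0.3,-3],[2.6,0.4,-4.5],[3.3,0.5,-5.6],[3.6,0.6,-6.1],[3.6,0.6,-6.1]], "turn": [[0,0,0],[0,0,0],[0,0,0],[0,0,0],[0,0,0],[0,0,0]], "gripper": [0,0,0,0,0,0]}}

```text
t: 18.15
eef_pos: [0.6, 0.0002, 0.17]
tool_rot: [0.69, -0.518, 0.373, 0.34]
contact_force: [-2.0, -1.2, 2.4]
gripper_width: 0.144
```

```bash
python3 st2.py
```

```text
slide mm [-0.   0.2 -0.1] turn [-0.0004  0.0001  0.0004]
n over button-down -0.44 lat u,v [ 0.02 -0.17] toolF [-3.1  0.4 -1. ] 18.15 [-0.58  0.27  0.58  2.22 -0.89  0.26  2.12]
```

{"op": "drive_tool", "data": {"slide": [[0.5,0.1,-0.9],[1,0.2,-1.7],[1.5,0.2,-2.6],[1.5,0.2,-2.6]], "turn": [[0,0,0],[0,0,0],[0,0,0],[0,0,0]], "gripper": [0,0,0,0]}}

```text
t: 18.55
eef_pos: [0.6014, -0.0002, 0.1693]
tool_rot: [0.692, -0.517, 0.373, 0.34]
contact_force: [-24.1, -2.6, 33.5]
gripper_width: 0.15
```

```bash
python3 st2.py
```

```text
slide mm [-1.3  0.5  0.6] turn [-0.0036  0.0019  0.0014]
n over button-down -1.65 lat u,v [ 0.75 -0.72] toolF [-41.2   4.5  -0.2] 18.55 [-0.56  0.27  0.57  2.22 -0.91  0.26  2.14]
```

It bottomed out at 41 N, so the button is fully down. I'll ease off slightly, hold briefly and withdraw along n.

{"op": "drive_tool", "data": {"slide": [[0,0,0],[0,0,0],[0,0,0],[0,0,0],[0,0,0]], "turn": [[0,0,0],[0,0,0],[0,0,0],[0,0,0],[0,0,0]], "gripper": [0,0,0,0,0]}}

```text
t: 19.05
eef_pos: [0.6009, -0.0001, 0.1696]
tool_rot: [0.692, -0.517, 0.372, 0.34]
contact_force: [-9.8, 0.2, 11.1]
gripper_width: 0.143
```

```bash
python3 st2.py; python3 -c "
from g import *
delta(tipT(83+40),Rb)"
```

```text
slide mm [-0.8  0.5  0.3] turn [-0.0049  0.0016  0.0013]
n over button-down -1.11 lat u,v [ 0.5  -0.61] toolF [-14.5   3.3   0.6] 19.05 [-0.56  0.27  0.57  2.22 -0.91  0.26  2.14]
slide mm [-32.9  -4.9  57.1] turn [-0.0049  0.0016  0.0013]
```

{"op": "drive_tool", "data": {"slide": [[-1,0.3,1],[-3,0,4.5],[-6,-0.5,10],[-10,-1.2,17],[-14,-1.9,24],[-18,-2.5,31],[-23,-3.3,40],[-28,-4.1,48.5],[-33,-5,57],[-33,-5,57]], "turn": [[-0.003,0.001,0.001],[-0.005,0.002,0.001],[-0.005,0.002,0.001],[-0.005,0.002,0.001],[-0.005,0.002,0.001],[-0.005,0.002,0.001],[-0.005,0.002,0.001],[-0.005,0.002,0.001],[-0.005,0.002,0.001],[-0.005,0.002,0.001]], "gripper": [0,0,0,0,0,0,0,0,0,0]}}

```text
t: 20.05
eef_pos: [0.5681, -0.0048, 0.2276]
tool_rot: [0.691, -0.518, 0.373, 0.34]
contact_force: [0.3, -0.2, 0.4]
gripper_width: 0.146
```

```bash
python3 - <<'E'
from g import *
o,C=cur()
w=bot.read_camera("wrist");cv2.imwrite("pics/w15.png",w["color"][:,:,::-1])
print("tip pred",proj(w,o['eef_pos']+C.apply([.0668,0,0])),proj(w,o['eef_pos']+C.apply([.0168,0,0])))
delta([.4994,.2946,.2085],R0)
E
```

```text
tip pred [321.01703942 211.94959476] [321.2594657 242.1068582]
slide mm [-68.7 299.  -18.6] turn [-0.085   0.5122  0.    ]
```

View pics/w15.png

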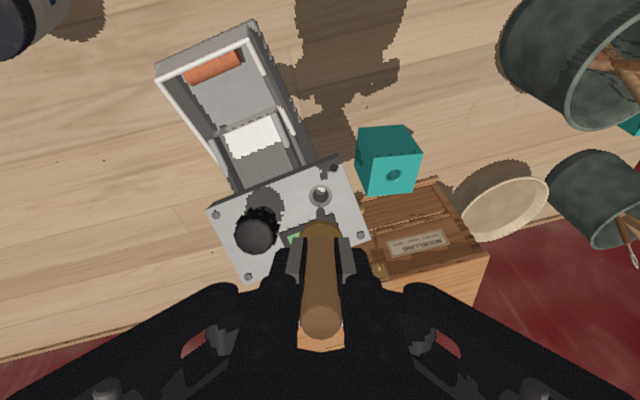

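The stylus still sits true in the grip, with the tip at about (320,210). Going back above its stand.

{"op": "drive_tool", "data": {"slide": [[-5,20,40],[-12,55,65],[-20,90,75],[-28,125,75],[-35,160,75],[-43,195,75],[-51,230,75],[-58,265,70],[-65,290,50],[-68.7,299,20]], "turn": [[-0.008,0.05,0],[-0.017,0.1,0],[-0.025,0.15,0],[-0.034,0.2,0],[-0.043,0.26,0],[-0.052,0.31,0],[-0.06,0.36,0],[-0.068,0.41,0],[-0.077,0.46,0],[-0.085,0.512,0]], "gripper": [0,0,0,0,0,0,0,0,0,0]}}

```text
t: 21.1
eef_pos: [0.499, 0.3, 0.2462]
tool_rot: [0.55, -0.445, 0.548, 0.447]
contact_force: [0.0, -0.5, -0.1]
gripper_width: 0.146
```

{"op": "drive_tool", "data": {"slide": [[0,0,-10],[0,0,-10],[0,0,-10]], "turn": [[0,0,0],[0,0,0],[0,0,0]], "gripper": [0,0,0]}}

```text
t: 21.4
eef_pos: [0.4996, 0.299, 0.2368]
tool_rot: [0.551, -0.445, 0.548, 0.447]
contact_force: [-0.5, 0.3, -0.6]
gripper_width: 0.147
```

```bash
python3 - <<'E'
from g import *
delta([.4994,.2949,.145],R0)
E
```

```text
slide mm [ -0.2  -4.1 -91.8] turn [-0.0033  0.     -0.0051]
```

{"op": "drive_tool", "data": {"slide": [[-0.2,-4.1,-30],[-0.2,-4.1,-55],[-0.2,-4.1,-75],[-0.2,-4.1,-88],[-0.2,-4.1,-91.8],[-0.2,-4.1,-91.8]], "turn": [[-0.003,0,-0.005],[-0.003,0,-0.005],[-0.003,0,-0.005],[-0.003,0,-0.005],[-0.003,0,-0.005],[-0.003,0,-0.005]], "gripper": [0,0,0,0,0,0]}}

```text
t: 22.0
eef_pos: [0.4999, 0.2949, 0.1458]
tool_rot: [0.552, -0.444, 0.549, 0.444]
contact_force: [-0.2, -0.2, -0.0]
gripper_width: 0.147
```

```bash
python3 - <<'E'
from g import *
delta([.4994,.2949,.0768],R0);o,C=cur()
w=bot.read_camera("wrist");crop(w,260,130,380,250,5,"w16")
f=lambda p:((p-[260,130])*5).round()
print("tip",f(proj(w,o['eef_pos']+C.apply([.0668,0,0]))),"hole",f(proj(w,[.4994,.2949,.06])))
s=bot.read_camera("scene");crop(s,250,110,330,220,6,"s16")
E
```

```text
slide mm [ -0.5   0.  -69. ] turn [-0.0011  0.001   0.0002]
tip [305. 407.] hole [302. 362.]
```

View pics/w16.png

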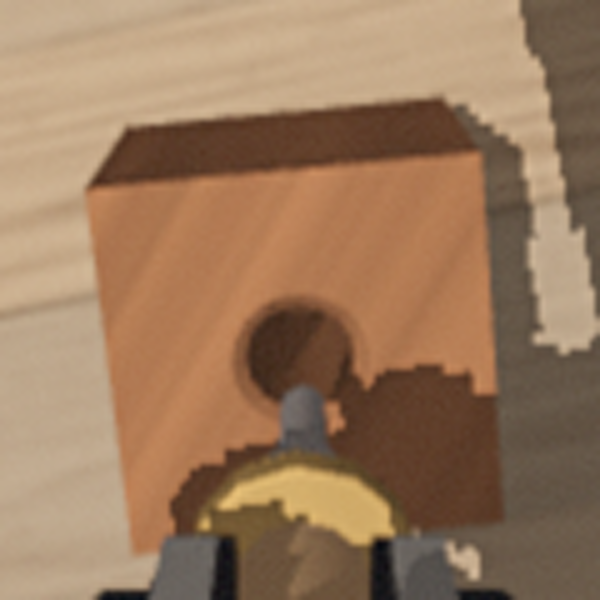

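View pics/s16.png

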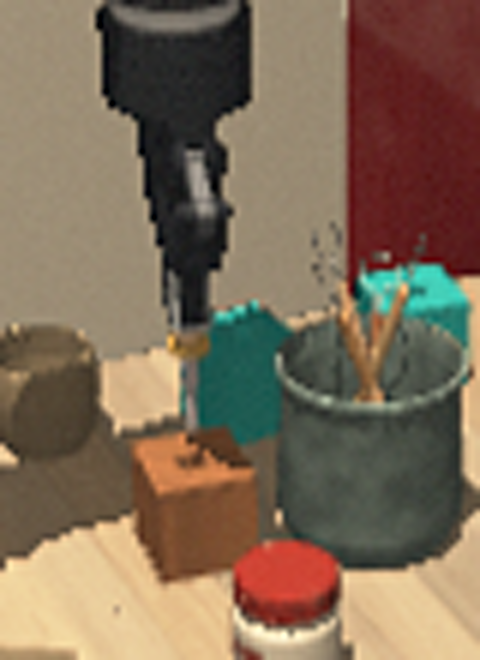

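The tip lines up with the hole, which is at crop (300,355) against a prediction of (302,362), within 1–2 mm. Inserting now.

{"op": "drive_tool", "data": {"slide": [[-0.7,0,-8],[-0.7,0,-16],[-0.7,0,-24],[-0.7,0,-31],[-0.7,0,-38],[-0.7,0,-45],[-0.7,0,-52],[-0.7,0,-58],[-0.7,0,-63],[-0.7,0,-66]], "turn": [[-0.001,0.001,0],[-0.001,0.001,0],[-0.001,0.001,0],[-0.001,0.001,0],[-0.001,0.001,0],[-0.001,0.001,0],[-0.001,0.001,0],[-0.001,0.001,0],[-0.001,0.001,0],[-0.001,0.001,0]], "gripper": [0,0,0,0,0,0,0,0,0,0]}}

```text
t: 23.1
eef_pos: [0.4994, 0.295, 0.0798]
tool_rot: [0.551, -0.444, 0.549, 0.444]
contact_force: [0.8, 0.6, -1.0]
gripper_width: 0.144
```

{"op": "drive_tool", "data": {"slide": [[0,0,-1],[0,0,-2],[0,0,-3],[0,0,-3]], "turn": [[0,0,0],[0,0,0],[0,0,0],[0,0,0]], "gripper": [0,0,0,0]}}

```text
t: 23.5
eef_pos: [0.4996, 0.2951, 0.0769]
tool_rot: [0.551, -0.444, 0.549, 0.444]
contact_force: [-0.5, -0.5, 0.4]
gripper_width: 0.141
```

{"op": "drive_tool", "data": {"slide": [[0,0,-0.7],[0,0,-1.4],[0,0,-1.4]], "turn": [[0,0,0],[0,0,0],[0,0,0]], "gripper": [0,0,0]}}

```text
t: 23.8
eef_pos: [0.4997, 0.2952, 0.0768]
tool_rot: [0.552, -0.444, 0.549, 0.445]
contact_force: [-3.4, -1.6, 12.2]
gripper_width: 0.144
```

Seated, with 12 N pushing up from the stand. I'll open partway, because the crock is close, and rise straight up.

{"op": "drive_tool", "data": {"slide": [[0,0,0],[0,0,0],[0,0,0],[0,0,0],[0,0,8],[0,0,25],[0,0,50],[0,0,90],[0,0,135],[0,0,175]], "turn": [[0,0,0],[0,0,0],[0,0,0],[0,0,0],[0,0,0],[0,0,0],[0,0,0],[0,0,0],[0,0,0],[0,0,0]], "gripper": [0.55,0.55,0.55,0.55,0.55,0.55,0.55,0.55,0.55,0.55]}}

```text
t: 24.8
eef_pos: [0.5001, 0.2946, 0.2552]
tool_rot: [0.552, -0.443, 0.549, 0.444]
contact_force: [0.3, 0.4, -0.4]
gripper_width: 0.549
```

```bash
python3 - <<'E'
from g import *
o,C=cur();print(o['eef_pos'],o['contact_force'],o['t'])
w=bot.read_camera("wrist");crop(w,220,80,420,230,4,"w17")
s=bot.read_camera("scene");crop(s,260,140,420,280,5,"s17")
print(((proj(w,[.4986,.2942,.128])-[220,80])*4),((proj(w,[.4986,.2942,.066])-[220,80])*4))
E
```

```text
[0.50012923 0.29464784 0.25521496] [ 0.31401913  0.44533351 -0.42762615] 24.8
[396.79071981 428.18169201] [396.42415332 369.06683962]
```

View pics/w17.png

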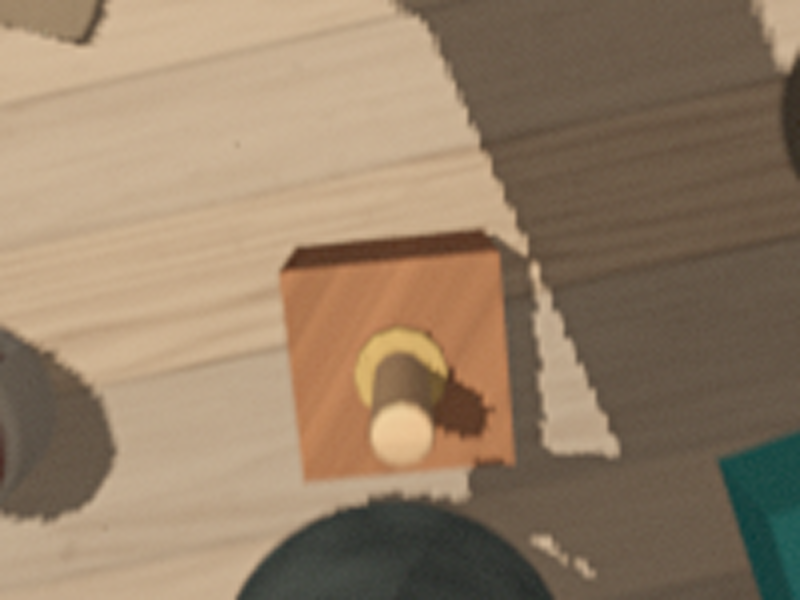

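View pics/s17.png

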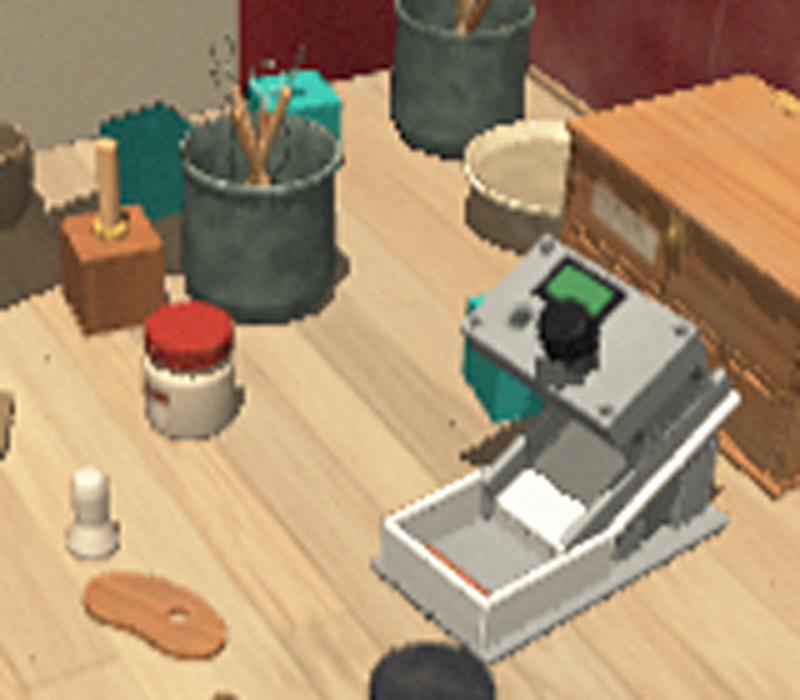

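The stylus stands upright with its collar on the wood, at scene crop (107,228), the same place as at the start. The knob is home at (570,330), the bar is in the tray at (455,570), and the bystanders in this view haven't moved. Handing in.

```bash
python3 -c "
from station import bot
print(bot.hand_in())"
```

```text
the job is handed in; nothing more can be done
None
```

The whole job was done in the order asked, and I handed it in at about 25 s of the 72 s allowed. No verdict was reported.

- **Plunger:** I pulled the knob to its stop, where travel read 30.4 mm and the force rose to about 25 N. I held it there for over a second, and the test bar rolled into the tray. I then guided it back at about 20 mm/s and released it only once it was pressed home (travel 0.0 mm, about 9 N).
- **Zero button:** I pressed it with the stylus tip until it bottomed out. The force peaked at about 41 N, higher than I intended. I then held it for half a second, still at 14 N at the end against the 4 N needed, and drew the stylus straight out.
- **Stylus:** It is back in its own stand, and it seated with a clear 12 N contact.

The final pictures show the stylus upright with its collar on the wood, the knob home, the bar in the tray, and the robot clear of everything. Nearby items look unmoved. The burnisher was outside those final crops, so I didn't check it again, but the arm never went near it.

My only disagreement between measurements was 1–2 mm on the stand hole, within its 3 mm clearance. The first alignment over the button was about 3 mm off, and I corrected it before going in.

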